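# Put the honing plate and the whetstone in their proper slots

## Task

On the bench a leaning wooden rack has two slots; the thin steel honing plate was put in the wide slot by mistake. Move it to the narrow slot beside it, then fetch the thick whetstone from its drying block and slide it into the wide slot, both fully home and let go. Do not shove or knock over the other things on the bench.

Things in the scene. Friction and masses are not known exactly. Their poses are not given: they have to be found in the camera images.
- plate_center (a point): Centre of the thin honing plate: plain steel slab 8 mm thick (its x), 60 mm wide (y), 110 mm tall (z, bottom to top edge), 0.13 to 0.25 kg. It starts fully down in the wide slot, leaning on its near wall, so 3.5 mm off the slot's middle towards the robot. Grip it across its thickness by the 50 mm that stand out. Either face or end may go first.
- stone_center (a point): Centre of the whetstone: plain grey slab 13 mm thick (its x), 60 mm wide (y), 110 mm tall (z), 0.14 to 0.28 kg. It starts vertical in the drying block, its lowest 25 mm in the block's slot; the rest can be gripped across its thickness. Either face or end may go first.
- narrow_slot (a point): Middle of the floor of the narrow slot, the one nearer the robot: 10 mm across (x), 65 mm long (y), 60 mm deep (mouth at z = 60 mm, edges rounded 3 mm). z points out of the slot, 30 degrees from vertical, leaning to the rack's front, which faces the robot within 35 degrees; x points away from the robot and 30 degrees up. Walls 6 mm. A seated slab's centre is at z = 55 mm; 50 mm stand out.
- wide_slot (a point): Middle of the floor of the rack's wide slot, the one farther from the robot: 15 mm across (x), 65 mm long (y), 60 mm deep; same axes as the narrow slot, which lies parallel 50 mm away towards -x of this frame. Slabs standing in both slots leave 39 mm between them, so do not open a gripper wide there. The rack is fixed to the bench.
- drying_block: Low wooden block fixed to the bench, 56 mm (its x) by 94 mm (its y), 33 mm tall, holding the whetstone in a slot 16 mm by 66 mm and 25 mm deep, whose floor is 8 mm above the bench. Origin: centre of its underside. It may be on the left or right of the bench.
- tool_jar: Bystander: glass jar, 72 mm across, 100 mm tall, with brushes and tools standing in it up to 195 mm; it stands on the opposite side of the bench from the drying block. Origin: centre of its underside. Leave it alone.
- oil_bottle: Bystander: bottle, 44 mm across, 130 mm tall, behind the rack's -y side. Origin: centre of its underside. Leave it alone.
- parts_jar: Bystander: low glass jar with a steel lid, 58 mm across, 62 mm tall, close beside the rack's +y side. Origin: centre of its underside. Leave it alone.
- loupe: Bystander: black eye loupe, a cone 38 mm across, 30 mm tall, beside the drying block. Origin: centre of its underside. Leave it alone.
- tape_roll: Bystander: roll of paper tape lying flat, 68 mm across, 19 mm tall, in front of the robot. Origin: centre of its underside. Leave it alone.
- blower: Bystander: black rubber dust blower standing up, 66 mm across, 150 mm tall, at the back left. Origin: centre of its underside. Leave it alone.
- screwdriver: Bystander: screwdriver lying flat, 170 mm long, far out on the right. Origin: centre of its underside. Leave it alone.
Mind the look-alikes: they are no part of the job. Leave any red or turquoise look-alike of the part that bears narrow_slot alone.

How it is judged:
On the way, in this order (a step that is already met when the one before it is completed fails the run):
1. the honing plate is fully home in the narrow slot (x of plate_center in the frame of narrow_slot between -0.004 and 0.004 m and y of plate_center in the frame of narrow_slot between -0.006 and 0.006 m and z of plate_center in the frame of narrow_slot between 0.05 and 0.058 m and angle between the z axis of plate_center and the z axis of narrow_slot, either way round below 0.08 rad), for 0.2 s.
2. the whetstone is fully home in the wide slot (x of stone_center in the frame of wide_slot between -0.004 and 0.004 m and y of stone_center in the frame of wide_slot between -0.006 and 0.006 m and z of stone_center in the frame of wide_slot between 0.05 and 0.058 m and angle between the z axis of stone_center and the z axis of wide_slot, either way round below 0.08 rad), for 0.2 s.
At the end, for the whole second after the job is handed in: The honing plate stands in the narrow slot and the whetstone in the wide slot, each within 3 mm of the slot's floor, within 4 mm (across) and 6 mm (along) of the slot's middle and within 0.08 rad of its direction, both at rest and released (all of step 1 and all of step 2 and linear speed of each of plate, stone below 0.02 m/s); the robot touches nothing.
It fails at once if a bystander is shoved more than 40 mm or tipped over (distance of any of tool_jar, oil_bottle, parts_jar, loupe, tape_roll, blower, screwdriver from where it was at the start of the episode above 0.04 m or angle between any of tool_jar, oil_bottle, parts_jar, loupe, tape_roll, blower's own z axis and vertical above 0.6 rad).
It also fails if it takes over 58 s, if anything falls off the work surface, if the arm or the gripper's body presses on something with over 40 N, if the wrist force passes 120 N, or if a joint passes its speed limit or range.

## Robot

A 7-joint arm with a two-finger parallel gripper is mounted at the origin on the work surface. World frame = base frame: x ahead of the robot, y to its left, z up, the work surface at z = 0. Lengths are in m, angles in rad, forces in N, time in s.
With the tool pointing down it reaches from about 0.425 to 0.925 m from the base axis. Payload 6.8 kg.
Tool frame: the origin (TCP) lies on the front face of the gripper's body, between the roots of the fingers; the fingertips stand 73 mm ahead of it and the grasp point (between the pads) lies 54 mm ahead of it; z points along the fingers, y is the line along which they close (so a half turn about z gives the same grasp; the last joint's range is limited). The gripper opens to 85 mm and grips with 20 to 120 N. Pads are 22 mm wide; open, the fingers measure 114 mm over their backs; the gripper's body (76 mm by 85 mm) begins 54 mm behind the grasp point. The pads swing forward as they close: fully open they stand 13 mm farther back than shut.
Start: joints at [-0.108, 0.477, 0.022, 1.555, -0.011, 1.109, -0.083], TCP at [0.675, 0, 0.304] pointing down, gripper open.
Joint ranges: [-2.96, 2.96], [-0.34, 2.1], [-1.41, 1.46], [0.24, 2.44], [-1.37, 4.51], [0.17, 1.92], [-2.96, 2.96]. Speed limits (rad/s): [2.39, 2.39, 3.14, 3.14, 3.14, 3.14, 3.14].

## Interface

Orientations are given as a unit quaternion [w, x, y, z].
In Python, from station import bot, optics gives the robot as it stands.
- The arm moves only by the tool drive_tool, never from a script. Its argument "deltas" is a list of rows, each an object with "gripper": the closure in counts, from 0 (fully open) to 255 (shut); "offset": the shift along the tool's x, y, z in units of 1000 mm (1.0 is 1000 mm), a list of three; "angular": the turn, a rotation vector about the tool's x, y, z in units of 45 degrees (1.0 is 45 degrees), a list of three. In form: [{"gripper": gripper, "offset": [dx, dy, dz], "angular": [rx, ry, rz]}, ...]. A call has 1 to 5 rows; each row is the pose to reach, as a shift and turn from the pose commanded when the call began, along the tool's axes at that moment; what a row does not reach only later rows make up. A row lasts 1/10 s, in which the tool goes at most 50 mm and 8.59 degrees, less where a joint would pass 70% of its speed; a pose out of reach is approached as far as the arm can. A call with a number of a shift or a turn outside -1 to 1 is refused whole. A call with a gripper value outside its range is refused whole. The fingers move at their own pace and stop on an object; "grip_force" is the grip in N (left out, the last holds). Time passes only in rows, so rows that repeat a pose let the fingers close. It gives the time, the measured TCP pose, the force, the opening and the grip force at its end, in the units of the state.
- bot.get_obs(): the state, without advancing time (a new reading comes with each control period).
- optics.read_camera(name): name is "scene" or "side" or "wrist"; returns the picture (384x512x3 uint8, blue, green, red); there is no depth.
- optics.camera_model(name): a dict with "fx", "fy", "cx", "cy" (pixels), "cam_to_world" (4x4, takes a point from camera to world coordinates). Camera axes: x right, y up, looking along -z (the intrinsics and any distortion apply to the point x, -y, -z); pixel columns grow to the right and rows downward; lengths in m; the calibration is good to about 2 mm. The wrist camera is an equidistant fisheye: a pixel r from the principal point sees the ray r / f radians off the axis. A picture is of the moment at which its call begins: read the wrist's pose just before it. camera_model takes no time and is no camera call; for the wrist camera it gives the pose at the moment of the call.
- bot.hand_in(): hands the job in; it is judged then, once.
The state is a dict: "t": time; "q": joint angles; "joint_vel": joint speeds; "joint_torque": joint torques, N m; "eef_pos": TCP position; "tool_rot": TCP orientation; "contact_force": force on the tool from outside, world axes, zero at the start; "torque": the same for the moment, N m; "gripper_width": opening from 0.0 (shut) to 1.0 (fully open); "grasp_force": force on a finger pad.
Only numpy, scipy, OpenCV 4.12 (cv2) and the standard library are available. Lean on these libraries where they do the work, as an engineer would, in place of code of your own. Each camera call takes 0.05 s, during which the arm holds its last target. There are 200 camera calls.

## Working session

There is one attempt and no reset: what is moved stays moved. The work goes in short steps, Python scripts to look and compute and a tool call to move; the robot and the scene stay as the last step left them, time stands still between calls to the robot, and variables do not carry over. Pictures are saved under pics/ and viewed, at most 10 in all, crops included, and the job is handed in when it is done.

Besides the shell and the picture viewer there is one more tool, called after "Request:" by a JSON object that holds its "name" and its "arguments". drive_tool: Moves the arm, as the interface text tells. Its arguments: {"type":"object","properties":{"deltas":{"type":"array"},"grip_force":{"type":"number"}},"required":["deltas"]}

```bash
ls; mkdir -p pics
python3 - <<'E'
from station import bot, optics
import cv2,numpy as np
for n in ["scene","side","wrist"]:
    im=optics.read_camera(n); cv2.imwrite(f"pics/{n}0.png",im)
    m=optics.camera_model(n); print(n,{k:np.round(v,4).tolist() if not isinstance(v,str) else v for k,v in m.items()})
a=cv2.imread("pics/scene0.png");b=cv2.imread("pics/side0.png")
cv2.imwrite("pics/scene0b.png",cv2.resize(a,(800,600),interpolation=cv2.INTER_CUBIC))
cv2.imwrite("pics/side0b.png",cv2.resize(b,(800,600),interpolation=cv2.INTER_CUBIC))
print(bot.get_obs())
E
```

```text
pics
scene {'fx': 493.5896, 'fy': 493.5896, 'cx': 251.3592, 'cy': 185.6106, 'cam_to_world': [[-0.4228, -0.6358, 0.6457, 1.4025], [0.9062, -0.3046, 0.2934, 0.3416], [0.0101, 0.7092, 0.705, 1.0198], [0.0, 0.0, 0.0, 1.0]]}
side {'fx': 354.1767, 'fy': 354.1767, 'cx': 253.9397, 'cy': 190.2644, 'cam_to_world': [[-0.8726, 0.342, -0.3487, 0.2177], [-0.4883, -0.6271, 0.6069, 0.4375], [-0.0111, 0.6998, 0.7142, 0.7127], [0.0, 0.0, 0.0, 1.0]]}
wrist {'fx': 297.3186, 'fy': 297.3186, 'cx': 253.5739, 'cy': 194.831, 'cam_to_world': [[1.0, -0.0016, 0.0011, 0.6745], [0.0012, 0.9464, 0.323, 0.0836], [-0.0016, -0.323, 0.9464, 0.374], [0.0, 0.0, 0.0, 1.0]]}
{'t': 0.15, 'q': array([-0.10811641,  0.47761773,  0.02237666,  1.55620801, -0.01150367,
        1.10927564, -0.08313682]), 'joint_vel': array([-0.00025466, -0.00220078,  0.00033456, -0.00468686, -0.001297  ,
       -0.00081541,  0.00047171]), 'joint_torque': array([ 1.55385478e-03, -5.96924365e+01,  1.60940632e+00, -2.81490952e+01,
        1.26662746e-02,  6.56643446e-03,  5.58682734e-05]), 'eef_pos': array([ 6.74656563e-01, -3.72554380e-06,  3.03151426e-01]), 'tool_rot': array([-4.48768501e-04,  7.07117485e-01,  7.07095741e-01, -5.24222543e-04]), 'contact_force': array([ 0.15622046, -0.06586095,  0.55699758]), 'torque': array([ 0.00574223,  0.00041491, -0.01666564]), 'grasp_force': 0.0, 'gripper_width': 1.001368019131683}
```

View pics/scene0b.png

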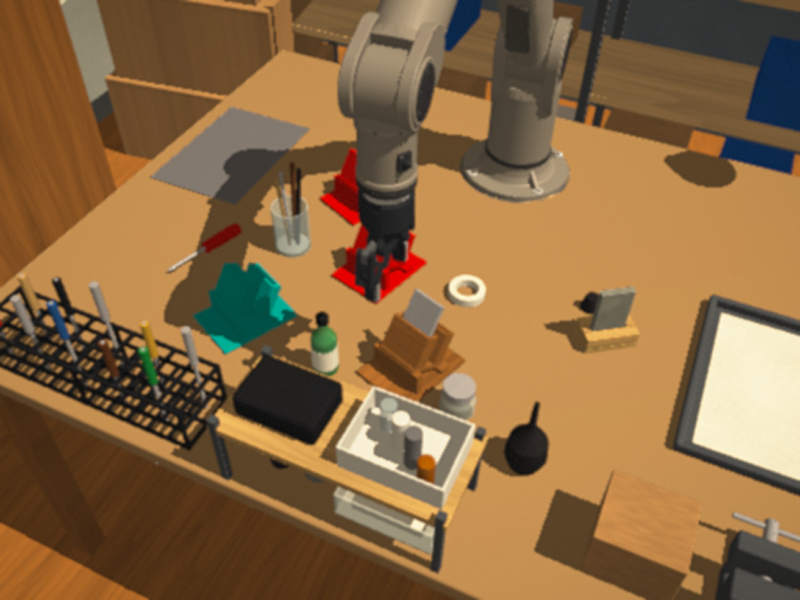

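View pics/side0b.png

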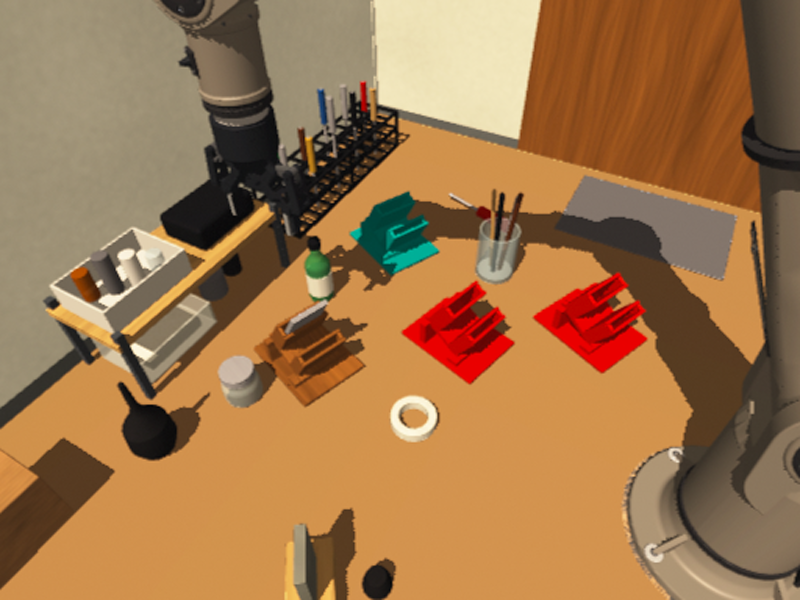

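View pics/wrist0.png

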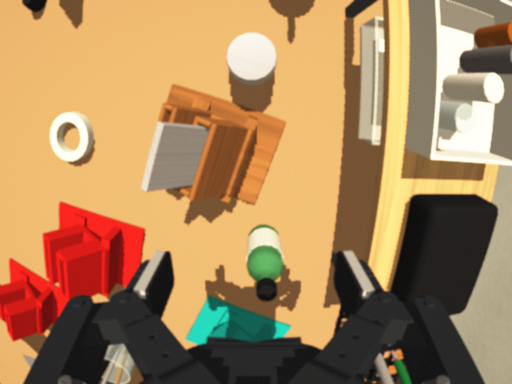

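Scene: the wooden rack with the plate is at about (420,335) and the stone in its block at (610,320). The parts jar is at (460,390), the bottle at (325,345) and the shelf is behind. In the wrist view the plate's face spans (143–207, 122–190).

```bash
cat > h.py <<'E'
import numpy as np,cv2
from scipy.optimize import least_squares
from scipy.spatial.transform import Rotation as R
def ray(m,uv,fish):
    u,v=uv; x=(u-m['cx'])/m['fx']; y=(v-m['cy'])/m['fy']
    if fish:
        r=np.hypot(x,y); s=np.sin(r)/r if r>1e-9 else 1; d=np.array([x*s,-y*s,-np.cos(r)])
    else: d=np.array([x,-y,-1.]); d/=np.linalg.norm(d)
    T=np.array(m['cam_to_world']); return T[:3,3],T[:3,:3]@d
def plane(m,uv,z,fish=False):
    o,d=ray(m,uv,fish); return o+d*(z-o[2])/d[2]
def tri(rs):
    A=sum(np.eye(3)-np.outer(d,d) for o,d in rs); b=sum((np.eye(3)-np.outer(d,d))@o for o,d in rs)
    p=np.linalg.solve(A,b); return p,[round(1000*np.linalg.norm((np.eye(3)-np.outer(d,d))@(p-o)),1) for o,d in rs]
def mask(im,kind,roi):
    hsv=cv2.cvtColor(im,cv2.COLOR_BGR2HSV); u0,v0,u1,v1=roi
    if kind=='grey': k=(hsv[...,1]<60)&(hsv[...,2]>45)
    M=np.zeros(im.shape[:2],np.uint8); M[v0:v1,u0:u1]=k[v0:v1,u0:u1]*255
    return M
def poly(M,eps=2.5):
    c=max(cv2.findContours(M,cv2.RETR_EXTERNAL,cv2.CHAIN_APPROX_NONE)[0],key=cv2.contourArea)
    return cv2.contourArea(c),cv2.approxPolyDP(c,eps,True)[:,0].tolist(),c
E
python3 - <<'E'
from h import *
ims={n:cv2.imread(f"pics/{n}0.png") for n in ["scene","side","wrist"]}
for n,roi in [("scene",(250,180,295,222)),("side",(175,180,215,225)),("wrist",(130,110,220,200)),("scene",(370,178,412,216)),("side",(180,330,205,384))]:
    a,p,_=poly(mask(ims[n],'grey',roi),1.8); print(n,a,p)
c=[(ims["scene"],(225,175,310,260)),(ims["side"],(155,180,240,265)),(ims["scene"],(360,170,420,230)),(ims["wrist"],(130,75,300,245))]
cv2.imwrite("pics/crops.png",np.vstack([np.hstack([cv2.resize(i[r[1]:r[3],r[0]:r[2]],(300,300),interpolation=cv2.INTER_CUBIC) for i,r in c[k:k+2]]) for k in (0,2)]))
E
```

```text
scene 365.0 [[266, 186], [259, 203], [275, 213], [282, 196]]
side 137.5 [[208, 192], [187, 204], [183, 212], [202, 202]]
wrist 3088.5 [[158, 122], [142, 188], [147, 190], [190, 184], [207, 128]]
scene 281.5 [[402, 191], [400, 194], [397, 192], [394, 196], [392, 191], [382, 190], [379, 209], [382, 209], [381, 205], [384, 209], [397, 207]]
side 10.5 [[197, 374], [201, 382], [200, 374]]
```

View pics/crops.png

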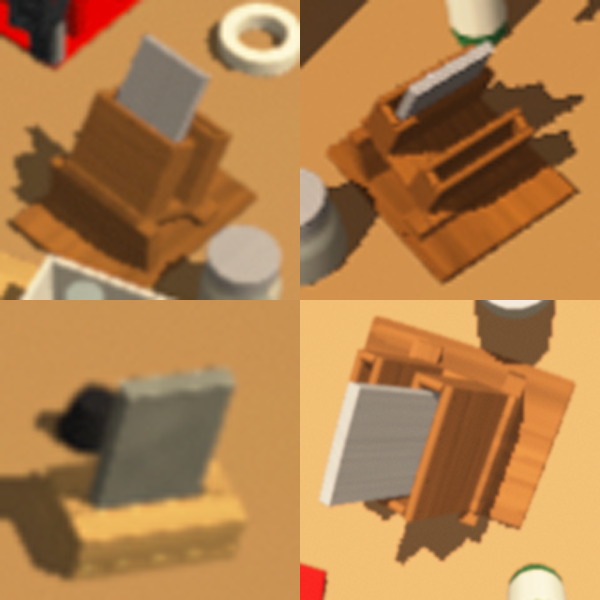

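```bash
cat > m1.py <<'E'
from h import *
from station import optics
ms={n:optics.camera_model(n) for n in ["scene","side","wrist"]}
W=lambda n,uv: ray(ms[n],uv,n=="wrist")
P={}
for nm,s,w in [("+y near top",(282,196),(158,122)),("-y near top",(266,186),(142,188))]:
    P[nm]=tri([W("scene",s),W("wrist",w)]); print(nm,P[nm])
for nm,s,w in [("+y far top",(187,204),(163,123)),("-y far top",(208,192),(147,190))]:
    print(nm,tri([W("side",s),W("wrist",w)]))
# stone top corners (scene), block
o=np.array([225,175])
for q in [(382,191),(407,188)]: print("stone top z.118",plane(ms["scene"],q,.118))
# side view stone top
for q in [(188,337),(198,337)]: print("side stone top",plane(ms["side"],q,.118))
for q in [(376,224),(410,217)]: print("block bottom",plane(ms["scene"],q,0.))
# rack base corners, wrist (crop4 px/1.765+130,75)
f=lambda u,v:(130+(u-300)/1.765,75+(v-300)/1.765)
for q in [(378,317),(575,382),(520,528)]: print("rack base z.008",plane(ms["wrist"],f(*q),.008,True))
E
python3 m1.py
```

```text
+y near top (array([0.59942164, 0.06337395, 0.14418283]), [np.float64(3.0), np.float64(3.0)])
-y near top (array([0.57392043, 0.00658205, 0.13136065]), [np.float64(0.5), np.float64(0.5)])
+y far top (array([0.60187097, 0.06362174, 0.14610616]), [np.float64(2.0), np.float64(2.0)])
-y far top (array([0.58328064, 0.00873317, 0.14383016]), [np.float64(0.5), np.float64(0.5)])
stone top z.118 [0.44906305 0.27772532 0.118     ]
stone top z.118 [0.41021409 0.33361305 0.118     ]
side stone top [0.43695376 0.28544824 0.118     ]
side stone top [0.4222671  0.27731598 0.118     ]
block bottom [0.45610832 0.28648804 0.        ]
block bottom [0.39039331 0.36503236 0.        ]
rack base z.008 [0.57603661 0.10198834 0.008     ]
rack base z.008 [0.7134569  0.05386592 0.008     ]
rack base z.008 [ 0.67544756 -0.05430952  0.008     ]
```

```bash
cat >> h.py <<'E'
def slotR(adeg,lean=30):
    a=np.radians(adeg);l=np.radians(lean); c,s=np.cos(a),np.sin(a)
    x=np.array([np.cos(l)*c,np.cos(l)*s,np.sin(l)]);y=np.array([-s,c,0]);z=np.cross(x,y)
    return x,y,z
def toolR(x,y,z): return np.column_stack([y,x,-z])
def move(obs,p,Rt):
    w,a,b,c=obs['tool_rot']; R0=R.from_quat([a,b,c,w]).as_matrix()
    print("offset",np.round(R0.T@(np.array(p)-obs['eef_pos']),4).tolist(),"angular",np.round(R.from_matrix(R0.T@Rt).as_rotvec()/(np.pi/4),4).tolist())
E
python3 - <<'E'
from h import *
from station import bot
x,y,z=slotR(-19.35); top=np.array([.59,.0355,.142])
move(bot.get_obs(),top+z*.164,toolR(x,y,z)); print(top+z*.164)
E
```

```text
offset [0.0627, -0.162, 0.0193] angular [-0.662, -0.1121, 0.4202]
[0.512632   0.06266971 0.28402817]
```

Request:
{"name": "drive_tool", "arguments": {"deltas": [{"gripper": 0, "offset": [0.0627, -0.162, 0.0193], "angular": [-0.662, -0.1121, 0.4202]}, {"gripper": 0, "offset": [0.0627, -0.162, 0.0193], "angular": [-0.662, -0.1121, 0.4202]}, {"gripper": 0, "offset": [0.0627, -0.162, 0.0193], "angular": [-0.662, -0.1121, 0.4202]}, {"gripper": 0, "offset": [0.0627, -0.162, 0.0193], "angular": [-0.662, -0.1121, 0.4202]}, {"gripper": 0, "offset": [0.0627, -0.162, 0.0193], "angular": [-0.662, -0.1121, 0.4202]}]}}

```text
t: 0.65
eef_pos: [0.5199, 0.0582, 0.2852]
tool_rot: [0.195, 0.784, 0.575, 0.128]
contact_force: [0.8, -0.5, 0.6]
gripper_width: 1.003
grasp_force: 0.0
```

Request:
{"name": "drive_tool", "arguments": {"deltas": [{"gripper": 0, "offset": [0, 0, 0], "angular": [0, 0, 0]}, {"gripper": 0, "offset": [0, 0, 0], "angular": [0, 0, 0]}]}}

```text
t: 0.85
eef_pos: [0.5222, 0.0577, 0.2859]
tool_rot: [0.194, 0.783, 0.576, 0.127]
contact_force: [1.4, -1.1, -0.2]
gripper_width: 0.997
grasp_force: 0.0
```

Run:
```python
from h import *
from station import bot,optics
import pickle
m=optics.camera_model("wrist"); im=optics.read_camera("wrist"); o=bot.get_obs()
cv2.imwrite("pics/w1.png",im); pickle.dump((m,o),open("w1.pkl","wb")); print(o['t'],o['eef_pos'],o['tool_rot'])
x,y,z=slotR(-19.35); move(o,np.array([.5126,.0627,.2840]),toolR(x,y,z))
cv2.imwrite("pics/w1b.png",cv2.resize(im,(800,600),interpolation=cv2.INTER_CUBIC))
```

```text
0.9 [0.5229278  0.05724769 0.28612426] [0.1946496  0.78394113 0.57565976 0.12713647]
offset [0.0021, -0.0112, -0.0033] angular [-0.0695, 0.0109, 0.0461]
```

View pics/w1b.png

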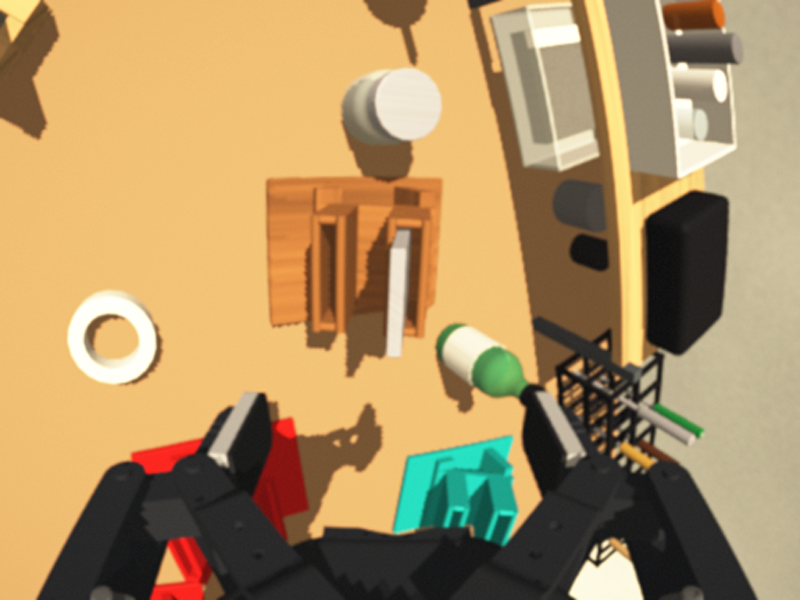

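The rack is seen along the slots: the narrow slot is at (330,275) and the plate's top strip runs from (402,230) to (394,355). The bottle is at (480,360).

```bash
cat > m2.py <<'E'
from h import *
import pickle
m,o=pickle.load(open("w1.pkl","rb")); im=cv2.imread("pics/w1.png")
hsv=cv2.cvtColor(im,cv2.COLOR_BGR2HSV)
M=((hsv[...,1]<70)&(hsv[...,2]>110)).astype(np.uint8)*255
Z=np.zeros_like(M); Z[142:232,238:268]=M[142:232,238:268]
a,p,c=poly(Z,1.5); print(a,p,cv2.minAreaRect(c))
for v in (150,170,190,210,225): print(v,[int(i) for i in hsv[v,240:268,1]],[int(i) for i in hsv[v,240:268,2]])
for v in (160,180,200): print(v,im[v,192:228].sum(1).tolist())
E
python3 m2.py
```

```text
790.5 [[261, 147], [255, 147], [250, 159], [248, 227], [256, 226], [260, 190]] ((254.25064086914062, 186.98751831054688), (12.084903717041016, 80.54938507080078), 2.862405300140381)
150 [182, 186, 184, 177, 178, 181, 175, 178, 181, 184, 183, 179, 153, 94, 55, 48, 47, 47, 46, 45, 45, 47, 62, 120, 168, 175, 185, 178] [223, 195, 147, 114, 106, 104, 109, 130, 172, 205, 220, 218, 204, 189, 190, 193, 194, 194, 192, 194, 192, 173, 132, 106, 105, 105, 102, 103]
170 [176, 180, 180, 176, 177, 176, 181, 177, 131, 71, 46, 34, 31, 30, 31, 30, 30, 30, 37, 45, 48, 64, 111, 168, 177, 176, 179, 174] [100, 99, 99, 100, 101, 100, 96, 95, 111, 165, 222, 239, 240, 240, 240, 240, 240, 240, 234, 202, 155, 123, 106, 97, 98, 97, 94, 101]
190 [174, 176, 179, 174, 172, 176, 177, 145, 78, 48, 36, 30, 31, 32, 32, 33, 32, 41, 47, 48, 66, 123, 166, 180, 177, 183, 176, 184] [98, 97, 97, 98, 98, 94, 95, 104, 151, 212, 237, 239, 240, 240, 239, 238, 238, 232, 197, 150, 119, 102, 100, 98, 98, 96, 106, 136]
210 [141, 145, 145, 144, 151, 163, 158, 88, 52, 38, 31, 30, 32, 32, 32, 32, 38, 55, 105, 160, 180, 182, 181, 182, 
[... 291 characters left out ...]
130] [118, 118, 119, 118, 118, 126, 155, 201, 234, 241, 241, 242, 241, 242, 241, 239, 235, 238, 242, 243, 243, 243, 243, 243, 243, 243, 243, 243]
160 [451, 457, 440, 377, 281, 216, 228, 301, 374, 421, 427, 405, 349, 273, 239, 234, 230, 224, 217, 182, 161, 160, 203, 292, 379, 412, 428, 405, 337, 285, 241, 235, 229, 232, 233, 250]
180 [430, 430, 400, 308, 219, 188, 214, 282, 364, 414, 423, 405, 349, 284, 245, 235, 234, 226, 203, 171, 158, 164, 218, 309, 381, 416, 424, 391, 326, 265, 243, 236, 233, 228, 231, 268]
200 [451, 451, 446, 412, 323, 236, 221, 273, 350, 403, 420, 409, 364, 298, 258, 260, 281, 304, 314, 300, 264, 215, 232, 311, 387, 418, 419, 386, 319, 258, 237, 235, 224, 216, 203, 194]
```

```bash
cat > m3.py <<'E'
from h import *
import pickle
m,o=pickle.load(open("w1.pkl","rb")); im=cv2.imread("pics/w1.png"); g=im.sum(2).astype(int)
for u in (252,255): print(u,g[152:165,u].tolist(),g[222:234,u].tolist())
px=np.array([(249.4,158.3),(258.9,158.3),(246.4,227.8),(256.3,227.8)])
T=np.linalg.inv(m['cam_to_world'])
def proj(P):
    c=T[:3,:3]@P+T[:3,3]; d=np.array([c[0],-c[1],-c[2]]); th=np.arctan2(np.hypot(d[0],d[1]),d[2]); k=th/np.hypot(d[0],d[1])
    return np.array([m['cx']+m['fx']*k*d[0],m['cy']+m['fy']*k*d[1]])
def cor(s):
    x,y,z=slotR(s[3]); return [s[:3]+sx*.004*x+sy*.03*y for sy in(1,-1) for sx in(-1,1)]
f=lambda s:np.concatenate([proj(P) for P in cor(s)])-px.ravel()
r=least_squares(f,[.59,.0355,.142,-19],x_scale=[.01,.01,.01,1]); print(r.x,np.round(r.fun,2))
s=r.x; x,y,z=slotR(-19.35)
# wall points on plane slot z=60 (50 below the top)
pl=s[:3]-.05*z
for n,uv in [("nL",(201.8,180)),("nR",(217.7,180)),("nLend+",(206,133)),("nLend-",(208,212)),("wR",(273,170)),("nLt",(202.3,160)),("nRt",(218,160)),("nLb",(202,200)),("nRb",(217.5,200))]:
    O,d=ray(m,uv,True); P=O+d*((pl-O)@z)/(d@z); q=P-pl; print(n,np.round([q@x*1000,q@y*1000],1))
for u in (206,208,210): print(u,[int(i) for i in g[128:145,u]],[int(i) for i in g[203:218,u]])
print(g[160,255:285].tolist(), g[175,255:285].tolist())
E
python3 m3.py
```

```text
252 [406, 432, 463, 472, 492, 512, 564, 644, 687, 685, 678, 677, 677] [686, 688, 685, 686, 692, 672, 607, 558, 554, 558, 561, 555]
255 [529, 528, 527, 531, 519, 529, 562, 636, 681, 685, 683, 684, 678] [678, 681, 681, 676, 672, 651, 595, 560, 558, 560, 558, 558]
[  0.59015787   0.03843994   0.14467963 -19.32941384] [-0.38 -0.24  0.32  0.26  0.28 -0.29 -0.22  0.27]
nL [-53.5  -5.2]
nR [-37.3  -4.4]
nLend+ [-49.1  41.9]
nLend- [-47.6 -39.3]
wR [16.3  8.5]
nLt [-52.8  15.2]
nRt [-37.2  15.8]
nLb [-53.6 -26.4]
nRb [-37.6 -25.5]
206 [437, 437, 436, 444, 433, 381, 343, 328, 330, 368, 416, 441, 446, 408, 335, 247, 187] [287, 299, 326, 377, 423, 451, 439, 385, 318, 266, 256, 252, 250, 254, 251]
208 [427, 422, 416, 402, 368, 331, 319, 325, 331, 357, 412, 447, 447, 410, 346, 248, 176] [312, 318, 329, 362, 419, 447, 445, 398, 327, 267, 252, 253, 251, 254, 252]
210 [424, 411, 380, 341, 324, 324, 326, 324, 328, 356, 411, 447, 448, 418, 353, 254, 179] [324, 318, 320, 358, 414, 451, 447, 410, 343, 278, 257, 247, 247, 251, 257]
[681, 680, 680, 669, 607, 477, 375, 280, 216, 197, 199, 197, 197, 211, 275, 352, 404, 421, 426, 414, 423, 436, 442, 433, 444, 483, 537, 560, 559, 559] [681, 685, 686, 647, 522, 382, 286, 213, 189, 188, 190, 183, 197, 264, 345, 401, 425, 425, 408, 399, 413, 429, 446, 457, 492, 534, 557, 561, 558, 557]
```

Run:
```python
from h import *
from station import bot
import pickle
m,_=pickle.load(open("w1.pkl","rb")); o=bot.get_obs()
s=np.array([.5902,.0384,.1447]); x,y,z=slotR(-19.35)
move(o,s+.1*z,toolR(x,y,z)); print(s+.1*z)
for n,uv,h in [("bottle",(339,251),.128),("jar",(261,67),.062)]:
    P=plane(m,uv,h,True); q=P-s; print(n,P,q@x,q@y,q@z)
```

```text
offset [0.0053, -0.007, 0.0578] angular [-0.0695, 0.0109, 0.0461]
[0.54302439 0.05496689 0.23130254]
bottle [ 0.68013575 -0.0918712   0.128     ] 0.10251792960219862 -0.09311333619339389 -0.07847225324352598
jar [0.67057341 0.12662759 0.062     ] -0.0009930872253278873 0.10987456209371683 -0.09492037534709226
```

Bystanders are clear of the gripper's path. I'll align, then descend and grip.

Request:
{"name": "drive_tool", "arguments": {"deltas": [{"gripper": 120, "offset": [0.0053, -0.007, 0.0578], "angular": [-0.0695, 0.0109, 0.0461]}, {"gripper": 120, "offset": [0.0053, -0.007, 0.0578], "angular": [-0.0695, 0.0109, 0.0461]}, {"gripper": 120, "offset": [0.0053, -0.007, 0.0578], "angular": [-0.0695, 0.0109, 0.0461]}, {"gripper": 120, "offset": [0.0053, -0.007, 0.0578], "angular": [-0.0695, 0.0109, 0.0461]}], "grip_force": 40}}

```text
t: 1.3
eef_pos: [0.5432, 0.0543, 0.2311]
tool_rot: [0.212, 0.789, 0.558, 0.149]
contact_force: [-0.1, 0.5, 0.9]
gripper_width: 0.531
grasp_force: 0.0
```

Run:
```python
from h import *
from station import bot
o=bot.get_obs()
s=np.array([.5902,.0384,.1447]); x,y,z=slotR(-19.35); print(o['t'],o['gripper_width'])
move(o,s+.1*z,toolR(x,y,z)); move(o,s+.034*z,toolR(x,y,z))
```

```text
1.3 0.5311393455199127
offset [0.0005, -0.0003, -0.0004] angular [0.0003, 0.0025, -0.0018]
offset [0.0007, -0.0003, 0.0656] angular [0.0003, 0.0025, -0.0018]
```

Request:
{"name": "drive_tool", "arguments": {"deltas": [{"gripper": 120, "offset": [0.0005, 0, 0.033], "angular": [0, 0, 0]}, {"gripper": 120, "offset": [0.0005, 0, 0.066], "angular": [0, 0, 0]}, {"gripper": 120, "offset": [0.0005, 0, 0.066], "angular": [0, 0, 0]}, {"gripper": 255, "offset": [0.0005, 0, 0.066], "angular": [0, 0, 0]}, {"gripper": 255, "offset": [0.0005, 0, 0.066], "angular": [0, 0, 0]}]}}

```text
t: 1.8
eef_pos: [0.5741, 0.0447, 0.1754]
tool_rot: [0.212, 0.788, 0.558, 0.151]
contact_force: [0.6, 0.2, 0.1]
gripper_width: 0.197
grasp_force: 0.0
```

Request:
{"name": "drive_tool", "arguments": {"deltas": [{"gripper": 255, "offset": [0, 0, 0], "angular": [0, 0, 0]}, {"gripper": 255, "offset": [0, 0, 0], "angular": [0, 0, 0]}, {"gripper": 255, "offset": [0, 0, 0], "angular": [0, 0, 0]}, {"gripper": 255, "offset": [0, 0, 0], "angular": [0, 0, 0]}]}}

```text
t: 2.2
eef_pos: [0.5738, 0.0449, 0.1754]
tool_rot: [0.211, 0.788, 0.558, 0.151]
contact_force: [-5.3, 0.2, 8.6]
gripper_width: 0.087
grasp_force: 41.0
```

Request:
{"name": "drive_tool", "arguments": {"deltas": [{"gripper": 255, "offset": [0, 0, -0.02], "angular": [0, 0, 0]}, {"gripper": 255, "offset": [0, 0, -0.05], "angular": [0, 0, 0]}, {"gripper": 255, "offset": [0, 0, -0.08], "angular": [0, 0, 0]}, {"gripper": 255, "offset": [0, 0, -0.08], "angular": [0, 0, 0]}, {"gripper": 255, "offset": [0, 0, -0.08], "angular": [0, 0, 0]}]}}

```text
t: 2.7
eef_pos: [0.5358, 0.0579, 0.2439]
tool_rot: [0.211, 0.788, 0.558, 0.151]
contact_force: [-0.3, -0.6, -1.5]
gripper_width: 0.087
grasp_force: 40.6
```

Run:
```python
from h import *
from station import bot,optics
import pickle
m=optics.camera_model("wrist"); im=optics.read_camera("wrist"); o=bot.get_obs()
cv2.imwrite("pics/w2.png",im); cv2.imwrite("pics/w2b.png",cv2.resize(im[90:330,110:430],(800,600),interpolation=cv2.INTER_CUBIC)); pickle.dump((m,o),open("w2.pkl","wb"))
s=np.array([.5902,.0384,.1447]); x,y,z=slotR(-19.35); print(o['t'],o['gripper_width'],o['contact_force'])
q=o['eef_pos']-s; print(q@x,q@y,q@z)
move(o,s-.046*x+(.034+.07)*z,toolR(x,y,z))
```

```text
2.75 0.0858615186771133 [ 0.60825206  0.44422248 -1.52735071]
-0.000896046261365356 2.3819344702630016e-05 0.11403538850536578
offset [-0.0001, -0.0451, 0.01] angular [0.0009, 0.0001, -0.0019]
```

View pics/w2b.png

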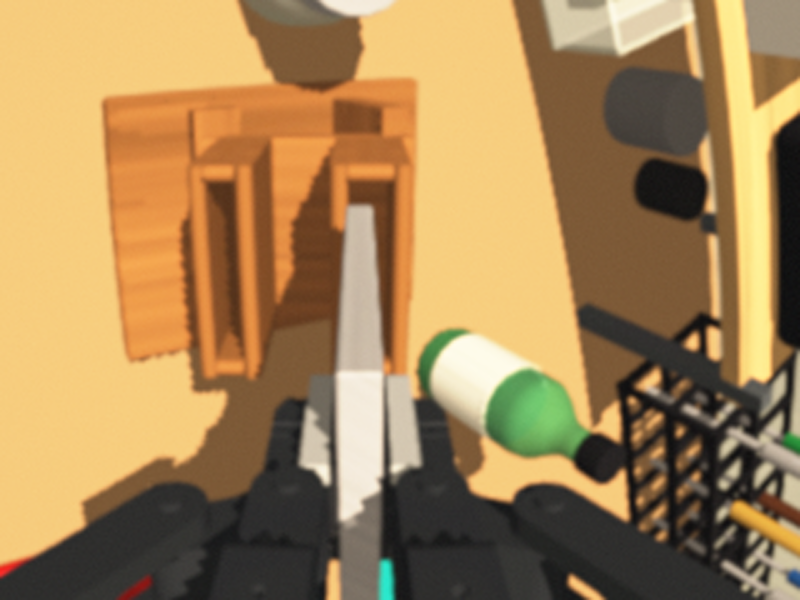

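Run:
```python
from h import *
import pickle
m,o=pickle.load(open("w2.pkl","rb")); im=cv2.imread("pics/w2.png"); g=cv2.GaussianBlur(im.sum(2).astype(np.float32),(3,3),0)
s=np.array([.5902,.0384,.1447]); x,y,z=slotR(-19.35); pl=s-.05*z
def at(uv):
    O,d=ray(m,uv,True); P=O+d*((pl-O)@z)/(d@z); q=P-pl; return np.round([q@x*1000,q@y*1000],1)
for v in (170,180,190,200,210,220,230):
    print(v,[(k,at((k,v)).tolist()) for k in range(185,216) if g[v,k]>=g[v,k-1:k+2].max() and g[v,k]>g[v,k-4:k+5].mean()+25],[int(i) for i in g[v,188:216]] if v==200 else '')
print("ends",at((110+222/2.5,90+172/2.5)),at((110+230/2.5,90+367/2.5)), at((110+377/2.5,90+170/2.5)))
```

```text
170 [(189, [-53.6, 25.6]), (208, [-37.5, 25.4])] 
180 [(189, [-54.1, 17.0]), (208, [-37.9, 16.8])] 
190 [(190, [-53.8, 8.2]), (209, [-37.5, 8.1])] 
200 [(191, [-53.6, -0.8]), (209, [-37.9, -0.8])] [339, 402, 435, 443, 424, 377, 316, 272, 255, 249, 245, 239, 223, 198, 178, 172, 191, 244, 319, 386, 427, 441, 430, 392, 332, 280, 255, 248]
210 [(192, [-53.4, -10.0]), (210, [-37.5, -9.9])] 
220 [(192, [-54.1, -19.5]), (210, [-38.0, -19.3])] 
230 [(193, [-54.0, -29.2]), (211, [-37.7, -29.0])] 
ends [-44.8  34.9] [-46.3 -35.8] [ 5.8 35.2]
```

Request:
{"name": "drive_tool", "arguments": {"deltas": [{"gripper": 255, "offset": [-0.0004, -0.025, 0], "angular": [0, 0, 0]}, {"gripper": 255, "offset": [-0.0004, -0.0451, 0], "angular": [0, 0, -0.002]}, {"gripper": 255, "offset": [-0.0004, -0.0451, 0.0], "angular": [0, 0, -0.002]}, {"gripper": 255, "offset": [-0.0004, -0.0451, 0.012], "angular": [0, 0, -0.002]}, {"gripper": 255, "offset": [-0.0004, -0.0451, 0.024], "angular": [0, 0, -0.002]}]}}

```text
t: 3.25
eef_pos: [0.511, 0.0663, 0.1992]
tool_rot: [0.212, 0.788, 0.559, 0.15]
contact_force: [-0.5, 0.7, -1.1]
gripper_width: 0.084
grasp_force: 40.6
```

Request:
{"name": "drive_tool", "arguments": {"deltas": [{"gripper": 255, "offset": [0, 0, 0.004], "angular": [0, 0, 0]}, {"gripper": 255, "offset": [0, 0, 0.008], "angular": [0, 0, 0]}]}}

```text
t: 3.45
eef_pos: [0.5144, 0.0647, 0.1922]
tool_rot: [0.212, 0.788, 0.559, 0.149]
contact_force: [-0.0, 0.9, -1.4]
gripper_width: 0.086
grasp_force: 40.6
```

```bash
cat > st.py <<'E'
from h import *
from station import bot
o=bot.get_obs(); s=np.array([.5902,.0384,.1447]); x,y,z=slotR(-19.35)
q=o['eef_pos']-s; f=o['contact_force']; print(o['t'],o['gripper_width'],"slot xyz",np.round([q@x,q@y,q@z],4),"F",np.round([f@x,f@y,f@z],1))
move(o,s-.046*x+.034*z,toolR(x,y,z))
E
python3 st.py
```

```text
3.45 0.08551394341249502 slot xyz [-0.0457 -0.0003  0.0812] F [-1.   0.9 -1.1]
offset [0.0004, -0.0003, 0.0472] angular [0.0002, 0.002, 0.0006]
```

Request:
{"name": "drive_tool", "arguments": {"deltas": [{"gripper": 255, "offset": [0, -0.0003, 0.012], "angular": [0, 0, 0]}, {"gripper": 255, "offset": [0, -0.0003, 0.024], "angular": [0, 0, 0]}, {"gripper": 255, "offset": [0, -0.0003, 0.036], "angular": [0, 0, 0]}, {"gripper": 255, "offset": [0, -0.0003, 0.044], "angular": [0, 0, 0]}, {"gripper": 255, "offset": [0, -0.0003, 0.044], "angular": [0, 0, 0]}]}}

```text
t: 3.95
eef_pos: [0.5348, 0.0576, 0.1538]
tool_rot: [0.212, 0.788, 0.559, 0.149]
contact_force: [0.1, 0.6, -1.2]
gripper_width: 0.089
grasp_force: 40.6
```

Request:
{"name": "drive_tool", "arguments": {"deltas": [{"gripper": 255, "offset": [0, 0, 0.002], "angular": [0, 0, 0]}, {"gripper": 255, "offset": [0, 0, 0.003], "angular": [0, 0, 0]}, {"gripper": 255, "offset": [0, 0, 0.004], "angular": [0, 0, 0]}]}}

```text
t: 4.25
eef_pos: [0.536, 0.0575, 0.1522]
tool_rot: [0.212, 0.788, 0.558, 0.15]
contact_force: [-27.4, 3.7, 40.7]
gripper_width: 0.089
grasp_force: 48.3
```

```bash
python3 st.py
```

```text
4.25 0.08947419906787488 slot xyz [-0.046   0.      0.0352] F [-3.1 -5.6 48.8]
offset [-0.0, 0.0, 0.0012] angular [0.0021, -0.001, -0.0002]
```

Request:
{"name": "drive_tool", "arguments": {"deltas": [{"gripper": 255, "offset": [0, 0, -0.003], "angular": [0, 0, 0]}, {"gripper": 170, "offset": [0, 0, -0.003], "angular": [0, 0, 0]}, {"gripper": 170, "offset": [0, 0, -0.003], "angular": [0, 0, 0]}, {"gripper": 170, "offset": [0, 0, -0.003], "angular": [0, 0, 0]}, {"gripper": 170, "offset": [0, 0, -0.004], "angular": [0, 0, 0]}]}}

```text
t: 4.75
eef_pos: [0.5346, 0.0578, 0.1543]
tool_rot: [0.212, 0.788, 0.559, 0.149]
contact_force: [-0.0, -1.1, -0.8]
gripper_width: 0.335
grasp_force: 0.0
```

Request:
{"name": "drive_tool", "arguments": {"deltas": [{"gripper": 170, "offset": [0, 0, -0.04], "angular": [0, 0, 0]}, {"gripper": 170, "offset": [0, 0, -0.08], "angular": [0, 0, 0]}, {"gripper": 170, "offset": [0, 0, -0.11], "angular": [0, 0, 0]}, {"gripper": 170, "offset": [0, 0, -0.11], "angular": [0, 0, 0]}, {"gripper": 120, "offset": [0, 0, -0.11], "angular": [0, 0, 0]}]}}

```text
t: 5.25
eef_pos: [0.4828, 0.0762, 0.2501]
tool_rot: [0.211, 0.788, 0.558, 0.15]
contact_force: [-0.4, -1.0, 0.4]
gripper_width: 0.488
grasp_force: 0.0
```

```bash
cat > m4.py <<'E'
from h import *
from station import bot,optics
import pickle
m=optics.camera_model("wrist"); im=optics.read_camera("wrist"); o=bot.get_obs(); print(o['t'],o['eef_pos'],o['q'])
cv2.imwrite("pics/w3.png",im); pickle.dump((m,o),open("w3.pkl","wb"))
sc=optics.read_camera("scene"); cv2.imwrite("pics/scene3.png",sc); sd=optics.read_camera("side"); cv2.imwrite("pics/side3.png",sd)
c=[cv2.resize(im[60:310,100:350],(400,400),interpolation=cv2.INTER_CUBIC),cv2.resize(sc[170:260,225:315],(400,400),interpolation=cv2.INTER_CUBIC)]
d=[cv2.resize(sc[170:220,360:420],(480,200)[::1] if 0 else (240,200),interpolation=cv2.INTER_CUBIC),cv2.resize(sd[314:384,160:260],(286,200),interpolation=cv2.INTER_CUBIC)]
b=np.hstack(d); b=np.hstack([b,np.zeros((200,800-b.shape[1],3),np.uint8)])
cv2.imwrite("pics/c3.png",np.vstack([np.hstack(c),b]))
E
python3 m4.py
```

```text
5.3 [0.48261882 0.07584113 0.24929853] [-0.62343786  0.1156547   0.15530269  2.31121631  0.83770953  0.48478204
 -1.51847921]
```

View pics/c3.png

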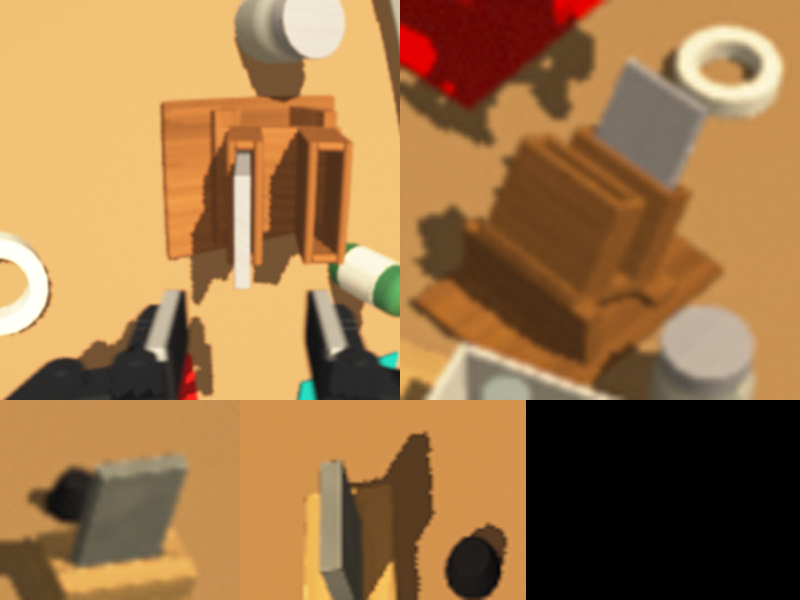

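```bash
cat > go.py <<'E'
import sys
from h import *
from station import bot
a=[float(v) for v in sys.argv[1:]]; o=bot.get_obs(); print(o['t'],o['eef_pos'],np.round(o['q'],2))
move(o,a[:3],toolR(*slotR(a[3],a[4])))
E
python3 go.py .43 .305 .28 37.5 0
```

```text
5.4 [0.48252441 0.07562102 0.24858429] [-0.62  0.12  0.16  2.31  0.84  0.48 -1.52]
offset [0.1989, -0.0929, -0.0904] angular [0.6083, 0.3328, -1.2333]
```

Request:
{"name": "drive_tool", "arguments": {"deltas": [{"gripper": 90, "offset": [0.05, -0.0232, -0.04], "angular": [0.11, 0.06, -0.22]}, {"gripper": 90, "offset": [0.1, -0.0465, -0.07], "angular": [0.19, 0.1, -0.38]}, {"gripper": 90, "offset": [0.15, -0.07, -0.09], "angular": [0.27, 0.15, -0.55]}, {"gripper": 90, "offset": [0.1989, -0.0929, -0.0904], "angular": [0.35, 0.19, -0.71]}, {"gripper": 90, "offset": [0.1989, -0.0929, -0.0904], "angular": [0.43, 0.24, -0.88]}]}}

```text
t: 5.9
eef_pos: [0.4296, 0.3072, 0.2806]
tool_rot: [0.076, 0.581, 0.809, 0.055]
contact_force: [0.2, -0.6, -0.7]
gripper_width: 0.65
grasp_force: 0.0
```

```bash
python3 go.py .43 .305 .28 37.5 0
```

```text
5.9 [0.42959449 0.30716983 0.28055032] [-0.71  0.21 -0.11  2.01  0.22  0.8  -0.63]
offset [-0.0022, -0.0004, 0.0006] angular [0.2113, 0.1126, -0.4177]
```

Request:
{"name": "drive_tool", "arguments": {"deltas": [{"gripper": 90, "offset": [-0.0022, 0, 0], "angular": [0.2113, 0.1126, -0.4177]}, {"gripper": 90, "offset": [-0.0022, 0, 0], "angular": [0.2113, 0.1126, -0.4177]}, {"gripper": 90, "offset": [-0.0022, 0, 0], "angular": [0.2113, 0.1126, -0.4177]}, {"gripper": 90, "offset": [-0.0022, 0, 0], "angular": [0.2113, 0.1126, -0.4177]}]}}

```text
t: 6.3
eef_pos: [0.4318, 0.3027, 0.2797]
tool_rot: [0.001, 0.445, 0.895, -0.0]
contact_force: [-0.0, 0.3, 0.1]
gripper_width: 0.649
grasp_force: 0.0
```

```bash
python3 go.py .43 .305 .28 37.5 0
python3 - <<'E'
from h import *
from station import bot,optics
import pickle
m=optics.camera_model("wrist"); im=optics.read_camera("wrist"); o=bot.get_obs()
cv2.imwrite("pics/w4.png",im); pickle.dump((m,o),open("w4.pkl","wb"))
cv2.imwrite("pics/w4b.png",cv2.resize(im,(800,600),interpolation=cv2.INTER_CUBIC))
E
```

```text
6.3 [0.43175474 0.30267455 0.27968406] [-0.58  0.27 -0.17  1.92  0.06  0.95 -0.14]
offset [0.0029, 0.0, -0.0003] angular [0.0003, 0.0022, -0.0087]
```

View pics/w4b.png

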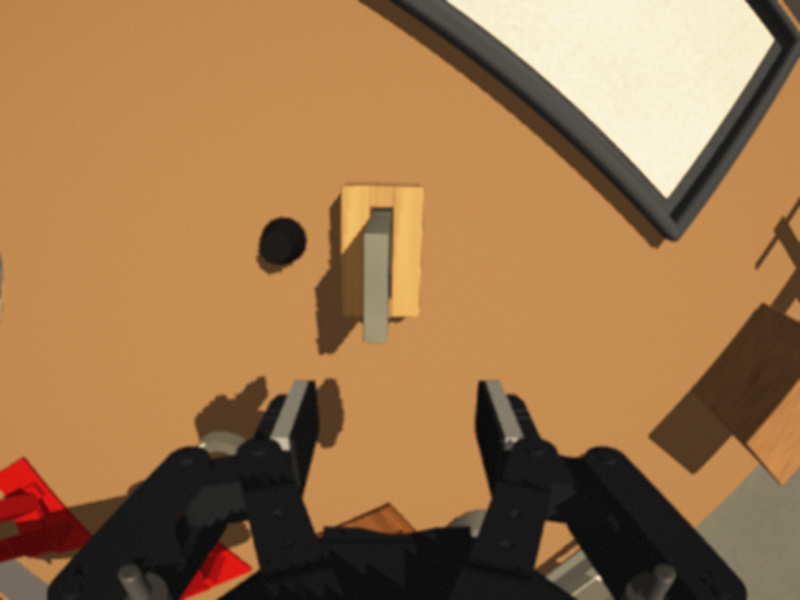

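The stone's top strip spans (365–390, 233–342) in the enlarged view, nearly aligned with the tool. The loupe at (282,242) is low and clear.

Run:
```python
from h import *
import pickle
from station import bot
m,o=pickle.load(open("w4.pkl","rb")); im=cv2.imread("pics/w4.png"); hsv=cv2.cvtColor(im,cv2.COLOR_BGR2HSV)
M=((hsv[...,1]<95)).astype(np.uint8)*255
Z=np.zeros_like(M); Z[125:230,222:262]=M[125:230,222:262]
a,p,c=poly(Z,1.5); print(a,p)
g=im.sum(2).astype(int)
for v in (165,190,212): print(v,g[v,226:256].tolist())
for u in (238,243): print(u,g[140:158,u].tolist(),g[212:226,u].tolist())
px=np.array([(233.3,149.5),(249.8,149.5),(232.3,219.3),(247.8,219.3)])
T=np.linalg.inv(m['cam_to_world'])
def proj(P):
    q=T[:3,:3]@P+T[:3,3]; d=np.array([q[0],-q[1],-q[2]]); r=np.hypot(d[0],d[1]); k=np.arctan2(r,d[2])/r
    return np.array([m['cx']+m['fx']*k*d[0],m['cy']+m['fy']*k*d[1]])
def cor(s):
    x,y,z=slotR(s[3],0); return [s[:3]+sx*.0065*x+sy*.03*y for sy in(1,-1) for sx in(-1,1)]
r=least_squares(lambda s:np.concatenate([proj(P) for P in cor(s)])-px.ravel(),[.43,.305,.118,37],x_scale=[.01,.01,.01,1]); print(r.x,np.round(r.fun,2))
s=r.x; x,y,z=slotR(s[3],0)
c=np.mean([plane(m,q,.118,True) for q in px],axis=0); print("at z=.118",c)
t=[c[0],c[1],.096+.054]
move(o,[c[0],c[1],.21],toolR(x,y,z)); print(t)
```

```text
1209.5 [[249, 134], [240, 134], [233, 149], [232, 204], [234, 218], [246, 218]]
165 [234, 229, 232, 226, 224, 221, 268, 357, 408, 416, 417, 417, 416, 416, 418, 416, 424, 421, 424, 424, 422, 398, 326, 248, 268, 383, 476, 511, 520, 528]
190 [225, 225, 232, 222, 221, 225, 274, 360, 405, 412, 411, 409, 412, 407, 408, 412, 414, 412, 412, 415, 412, 386, 311, 281, 345, 457, 508, 513, 517, 520]
212 [411, 421, 424, 420, 419, 399, 379, 391, 414, 422, 420, 417, 428, 426, 428, 426, 431, 429, 432, 432, 421, 406, 407, 420, 418, 423, 425, 423, 423, 424]
238 [246, 261, 263, 269, 271, 272, 272, 270, 285, 347, 416, 430, 426, 426, 431, 427, 427, 425] [428, 424, 427, 421, 416, 412, 411, 400, 403, 418, 420, 424, 426, 419]
243 [264, 269, 267, 265, 273, 280, 275, 272, 295, 344, 404, 428, 428, 427, 431, 433, 430, 429] [429, 426, 425, 430, 429, 424, 420, 408, 404, 414, 423, 424, 418, 422]
[ 0.41609911  0.30603479  0.11824075 35.32760752] [-0.01 -0.24 -0.09  0.21  0.18 -0.22 -0.08  0.26]
at z=.118 [0.416131   0.30596703 0.118     ]
offset [0.0118, -0.0102, 0.0698] angular [0.0017, 0.0028, 0.0378]
[np.float64(0.41613099503881174), np.float64(0.3059670333988184), 0.15]
```

Request:
{"name": "drive_tool", "arguments": {"deltas": [{"gripper": 110, "offset": [0.0118, -0.0102, 0.03], "angular": [0, 0, 0.038]}, {"gripper": 110, "offset": [0.0118, -0.0102, 0.0698], "angular": [0, 0, 0.038]}, {"gripper": 110, "offset": [0.0118, -0.0102, 0.0698], "angular": [0, 0, 0.038]}, {"gripper": 110, "offset": [0.0118, -0.0102, 0.0698], "angular": [0, 0, 0.038]}]}}

```text
t: 6.75
eef_pos: [0.4153, 0.3064, 0.2115]
tool_rot: [0.001, 0.458, 0.889, 0.0]
contact_force: [0.0, -0.4, 0.1]
gripper_width: 0.571
grasp_force: 0.0
```

```bash
python3 go.py .4161 .3060 .15 35.33 0
```

```text
6.75 [0.41527348 0.30641639 0.21145297] [-0.61  0.34 -0.17  2.01  0.08  0.8  -0.22]
offset [-0.0007, 0.0003, 0.0615] angular [0.0022, 0.0026, 0.0031]
```

Request:
{"name": "drive_tool", "arguments": {"deltas": [{"gripper": 110, "offset": [0, 0, 0.03], "angular": [0, 0, 0]}, {"gripper": 110, "offset": [0, 0, 0.0615], "angular": [0, 0, 0.003]}, {"gripper": 110, "offset": [0, 0, 0.0615], "angular": [0, 0, 0.003]}, {"gripper": 255, "offset": [0, 0, 0.0615], "angular": [0, 0, 0.003]}, {"gripper": 255, "offset": [0, 0, 0.0615], "angular": [0, 0, 0.003]}], "grip_force": 50}}

```text
t: 7.25
eef_pos: [0.4169, 0.3076, 0.1523]
tool_rot: [0.002, 0.459, 0.888, 0.003]
contact_force: [-0.2, 0.9, 0.4]
gripper_width: 0.238
grasp_force: 0.0
```

Request:
{"name": "drive_tool", "arguments": {"deltas": [{"gripper": 255, "offset": [0, 0, 0], "angular": [0, 0, 0]}, {"gripper": 255, "offset": [0, 0, 0], "angular": [0, 0, 0]}, {"gripper": 255, "offset": [0, 0, 0], "angular": [0, 0, 0]}]}}

```text
t: 7.55
eef_pos: [0.4164, 0.3072, 0.1522]
tool_rot: [0.002, 0.459, 0.889, 0.002]
contact_force: [-2.0, -0.9, 6.8]
gripper_width: 0.147
grasp_force: 48.4
```

```bash
python3 go.py .4161 .3060 .24 35.33 0
```

```text
7.55 [0.41640374 0.30718296 0.15221182] [-0.63  0.43 -0.16  2.05  0.11  0.66 -0.24]
offset [-0.0009, -0.0004, -0.0878] angular [0.0074, 0.0019, 0.0011]
```

Request:
{"name": "drive_tool", "arguments": {"deltas": [{"gripper": 255, "offset": [0, 0, -0.02], "angular": [0, 0, 0]}, {"gripper": 255, "offset": [0, 0, -0.06], "angular": [0, 0, 0]}, {"gripper": 255, "offset": [0, 0, -0.11], "angular": [0, 0, 0]}, {"gripper": 255, "offset": [0, 0, -0.15], "angular": [0, 0, 0]}, {"gripper": 255, "offset": [0, 0, -0.15], "angular": [0, 0, 0]}]}}

```text
t: 8.05
eef_pos: [0.4174, 0.3086, 0.3074]
tool_rot: [0.004, 0.459, 0.888, 0.007]
contact_force: [0.6, -0.3, -1.2]
gripper_width: 0.151
grasp_force: 49.4
```

Run:
```python
from h import *
from station import bot
import pickle
m,o=pickle.load(open("w3.pkl","rb")); im=cv2.imread("pics/w3.png"); g=cv2.GaussianBlur(im.sum(2).astype(np.float32),(3,3),0)
s=np.array([.5902,.0384,.1447]); x,y,z=slotR(-19.35); pl=s-.05*z
def at(uv):
    O,d=ray(m,uv,True); P=O+d*((pl-O)@z)/(d@z); q=P-pl; return np.round([q@x*1000,q@y*1000],1).tolist()
for v in (165,175,185,195,205,215):
    print(v,[(k,at((k,v))) for k in range(282,325) if g[v,k]>=g[v,k-1:k+2].max() and g[v,k]>g[v,k-4:k+5].mean()+20])
for u in (300,304,308): print(u,[(k,at((u,k))) for k in range(130,240) if g[k,u]>=g[k-1:k+2,u].max() and g[k,u]>g[k-4:k+5,u].mean()+25])
o=bot.get_obs(); x,y,z=slotR(-19.35)
p=s+.004*x-.0003*y+.0009*y+(-.11+.06+.04+.1442)*z; print(o['t'],o['eef_pos'],o['gripper_width'],p)
move(o,p,toolR(x,y,z))
```

```text
165 [(295, [-6.9, 21.4])]
175 [(295, [-6.5, 11.7])]
185 [(294, [-7.1, 1.9])]
195 [(294, [-6.6, -8.2])]
205 [(293, [-7.2, -18.5])]
215 [(293, [-6.6, -29.0]), (314, [14.6, -29.2])]
300 [(150, [-2.7, 35.7]), (221, [0.7, -35.5])]
304 [(151, [1.1, 34.9]), (221, [4.8, -35.6])]
308 [(151, [4.9, 34.9]), (221, [8.9, -35.6])]
8.05 [0.41744415 0.30858494 0.30735524] 0.15075755440709898 [0.53035756 0.06005109 0.26292061]
offset [-0.268, -0.0524, 0.0437] angular [-0.5956, -0.3269, 1.1834]
```

```bash
python3 go.py .4973 .0716 .3235 -19.35 30
```

```text
8.05 [0.41744415 0.30858494 0.30735524] [-0.6   0.22 -0.18  1.92  0.05  0.99 -0.19]
offset [-0.2395, -0.0717, -0.0172] angular [-0.5956, -0.3269, 1.1834]
```

Request:
{"name": "drive_tool", "arguments": {"deltas": [{"gripper": 255, "offset": [-0.03, -0.009, -0.0172], "angular": [-0.08, -0.045, 0.16]}, {"gripper": 255, "offset": [-0.07, -0.02, -0.0172], "angular": [-0.16, -0.09, 0.32]}, {"gripper": 255, "offset": [-0.11, -0.033, -0.0172], "angular": [-0.24, -0.13, 0.48]}, {"gripper": 255, "offset": [-0.155, -0.046, -0.0172], "angular": [-0.32, -0.176, 0.64]}, {"gripper": 255, "offset": [-0.195, -0.058, -0.0172], "angular": [-0.4, -0.22, 0.8]}]}}

```text
t: 8.55
eef_pos: [0.4806, 0.1114, 0.3177]
tool_rot: [0.148, 0.704, 0.687, 0.1]
contact_force: [0.9, -1.5, -2.2]
gripper_width: 0.15
grasp_force: 49.3
```

```bash
python3 go.py .4973 .0716 .3235 -19.35 30
```

```text
8.55 [0.48062996 0.1114124  0.31766504] [-0.49  0.04  0.02  2.14  0.34  0.7  -0.73]
offset [-0.0395, 0.0181, 0.0031] angular [-0.2028, -0.0927, 0.3822]
```

Request:
{"name": "drive_tool", "arguments": {"deltas": [{"gripper": 255, "offset": [-0.02, 0.009, 0.002], "angular": [-0.08, -0.037, 0.15]}, {"gripper": 255, "offset": [-0.0395, 0.0181, 0.0031], "angular": [-0.16, -0.073, 0.3]}, {"gripper": 255, "offset": [-0.0395, 0.0181, 0.0031], "angular": [-0.2028, -0.0927, 0.3822]}, {"gripper": 255, "offset": [-0.0395, 0.0181, 0.0031], "angular": [-0.2028, -0.0927, 0.3822]}, {"gripper": 255, "offset": [-0.0395, 0.0181, 0.0031], "angular": [-0.2028, -0.0927, 0.3822]}]}}

```text
t: 9.05
eef_pos: [0.4973, 0.0746, 0.3231]
tool_rot: [0.21, 0.786, 0.562, 0.149]
contact_force: [-0.3, 0.1, -1.7]
gripper_width: 0.144
grasp_force: 49.2
```

```bash
cat > st.py <<'E'
from h import *
from station import bot
o=bot.get_obs(); s=np.array([.5902,.0384,.1447]); x,y,z=slotR(-19.35)
p0=s+.004*x+.0006*y+(-.11+.1442)*z
q=o['eef_pos']-p0; f=o['contact_force']; print(o['t'],o['gripper_width'],"to seated (slot xyz)",np.round([q@x,q@y,q@z],4),"F",np.round([f@x,f@y,f@z],1))
move(o,p0,toolR(x,y,z))
E
python3 st.py
```

```text
9.05 0.14374939199238976 to seated (slot xyz) [-0.0011  0.0027  0.1701] F [-1.1 -0.1 -1.3]
offset [-0.0031, 0.0017, 0.1701] angular [-0.0048, -0.0029, 0.011]
```

Request:
{"name": "drive_tool", "arguments": {"deltas": [{"gripper": 255, "offset": [-0.0028, 0.0013, 0.03], "angular": [-0.004, -0.003, 0.011]}, {"gripper": 255, "offset": [-0.0029, 0.0014, 0.06], "angular": [-0.004, -0.003, 0.011]}, {"gripper": 255, "offset": [-0.003, 0.0015, 0.09], "angular": [-0.004, -0.003, 0.011]}, {"gripper": 255, "offset": [-0.003, 0.0015, 0.09], "angular": [-0.004, -0.003, 0.011]}, {"gripper": 255, "offset": [-0.003, 0.0015, 0.09], "angular": [-0.004, -0.003, 0.011]}]}}

```text
t: 9.55
eef_pos: [0.5401, 0.0564, 0.2457]
tool_rot: [0.211, 0.789, 0.558, 0.149]
contact_force: [0.6, -0.3, -1.7]
gripper_width: 0.148
grasp_force: 49.2
```

```bash
python3 st.py
python3 - <<'E'
from station import optics
import cv2
im=optics.read_camera("wrist"); cv2.imwrite("pics/w5b.png",cv2.resize(im[90:330,110:430],(800,600),interpolation=cv2.INTER_CUBIC))
E
```

```text
9.55 0.14758702806973173 to seated (slot xyz) [ 0.0004 -0.0002  0.0798] F [-0.3 -0.1 -1.8]
offset [0.0003, -0.0003, 0.0798] angular [-0.0009, 0.0022, -0.0016]
```

View pics/w5b.png

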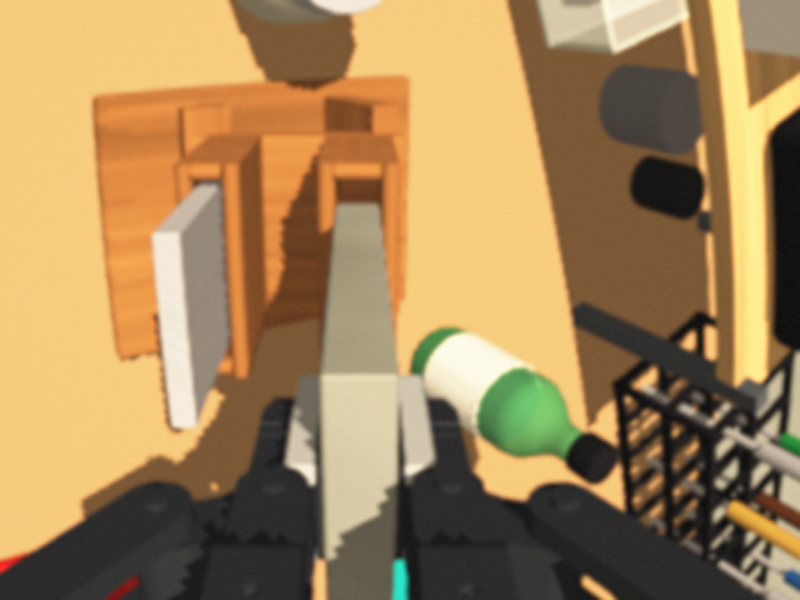

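The stone's lower end at (358,205) is centred over the wide slot, so I'll insert it.

Request:
{"name": "drive_tool", "arguments": {"deltas": [{"gripper": 255, "offset": [0, -0.0004, 0.012], "angular": [0, 0, 0]}, {"gripper": 255, "offset": [0, -0.0004, 0.024], "angular": [0, 0, 0]}, {"gripper": 255, "offset": [0, -0.0004, 0.033], "angular": [0, 0, 0]}, {"gripper": 255, "offset": [0, -0.0004, 0.033], "angular": [0, 0, 0]}]}}

```text
t: 10.0
eef_pos: [0.5554, 0.0505, 0.2158]
tool_rot: [0.211, 0.789, 0.558, 0.149]
contact_force: [-0.0, -0.4, -1.1]
gripper_width: 0.143
grasp_force: 49.3
```

```bash
python3 st.py
```

```text
10.0 0.14276828170845074 to seated (slot xyz) [-0.0003 -0.0007  0.0458] F [-0.5 -0.4 -1. ]
offset [0.0009, 0.0004, 0.0458] angular [-0.001, 0.0031, -0.0024]
```

Request:
{"name": "drive_tool", "arguments": {"deltas": [{"gripper": 255, "offset": [0.0005, 0.0003, 0.012], "angular": [0, 0, 0]}, {"gripper": 255, "offset": [0.0005, 0.0003, 0.024], "angular": [0, 0, 0]}, {"gripper": 255, "offset": [0.0005, 0.0003, 0.036], "angular": [0, 0, 0]}, {"gripper": 255, "offset": [0.0005, 0.0003, 0.043], "angular": [0, 0, 0]}, {"gripper": 255, "offset": [0.0005, 0.0003, 0.043], "angular": [0, 0, 0]}]}}

```text
t: 10.5
eef_pos: [0.5762, 0.0439, 0.179]
tool_rot: [0.211, 0.789, 0.558, 0.149]
contact_force: [0.2, 0.1, -1.8]
gripper_width: 0.142
grasp_force: 49.3
```

Request:
{"name": "drive_tool", "arguments": {"deltas": [{"gripper": 255, "offset": [0, 0, 0.002], "angular": [0, 0, 0]}, {"gripper": 255, "offset": [0, 0, 0.003], "angular": [0, 0, 0]}]}}

```text
t: 10.7
eef_pos: [0.5777, 0.0437, 0.1776]
tool_rot: [0.211, 0.789, 0.557, 0.15]
contact_force: [-1.4, 0.2, -1.3]
gripper_width: 0.144
grasp_force: 49.3
```

```bash
python3 st.py
```

```text
10.7 0.144479402990756 to seated (slot xyz) [0.0007 0.0003 0.0011] F [-1.8 -0.3 -0.4]
offset [-0.0003, -0.0007, 0.0011] angular [0.001, 0.0005, -0.0034]
```

No floor contact yet, so I'll press on a little.

Request:
{"name": "drive_tool", "arguments": {"deltas": [{"gripper": 255, "offset": [0, -0.0004, 0.001], "angular": [0, 0, 0]}, {"gripper": 255, "offset": [0, -0.0004, 0.002], "angular": [0, 0, 0]}, {"gripper": 255, "offset": [0, -0.0004, 0.003], "angular": [0, 0, 0]}]}}

```text
t: 11.0
eef_pos: [0.5783, 0.0438, 0.1757]
tool_rot: [0.212, 0.789, 0.557, 0.15]
contact_force: [-24.9, 5.0, 33.4]
gripper_width: 0.147
grasp_force: 55.4
```

```bash
python3 st.py
```

```text
11.0 0.146792788123197 to seated (slot xyz) [ 0.0002  0.0006 -0.0008] F [-5.1 -3.5 41.5]
offset [-0.0006, -0.0002, -0.0008] angular [0.0018, 0.0, -0.0033]
```

Request:
{"name": "drive_tool", "arguments": {"deltas": [{"gripper": 255, "offset": [0, 0, -0.0025], "angular": [0, 0, 0]}, {"gripper": 180, "offset": [0, 0, -0.0025], "angular": [0, 0, 0]}, {"gripper": 180, "offset": [0, 0, -0.0025], "angular": [0, 0, 0]}, {"gripper": 180, "offset": [0, 0, -0.0025], "angular": [0, 0, 0]}, {"gripper": 180, "offset": [0, 0, -0.0025], "angular": [0, 0, 0]}]}}

```text
t: 11.5
eef_pos: [0.5777, 0.0436, 0.1767]
tool_rot: [0.211, 0.789, 0.557, 0.15]
contact_force: [-0.3, -0.6, 0.0]
gripper_width: 0.292
grasp_force: 0.0
```

Request:
{"name": "drive_tool", "arguments": {"deltas": [{"gripper": 180, "offset": [0, 0, -0.03], "angular": [0, 0, 0]}, {"gripper": 180, "offset": [0, 0, -0.07], "angular": [0, 0, 0]}, {"gripper": 180, "offset": [0, 0, -0.12], "angular": [0, 0, 0]}, {"gripper": 180, "offset": [0, 0, -0.12], "angular": [0, 0, 0]}, {"gripper": 180, "offset": [0, 0, -0.12], "angular": [0, 0, 0]}]}}

```text
t: 12.0
eef_pos: [0.5211, 0.0638, 0.282]
tool_rot: [0.212, 0.789, 0.557, 0.151]
contact_force: [0.1, -0.9, 0.2]
gripper_width: 0.291
grasp_force: 0.0
```

Run:
```python
from station import optics,bot
import cv2,numpy as np
a=optics.read_camera("wrist"); b=optics.read_camera("scene"); c=optics.read_camera("side"); print(bot.get_obs()['t'])
f=lambda i,r:cv2.resize(i[r[1]:r[3],r[0]:r[2]],(400,300),interpolation=cv2.INTER_CUBIC)
cv2.imwrite("pics/fin.png",np.vstack([np.hstack([f(a,(100,60,420,300)),f(b,(210,165,330,255))]),np.hstack([f(c,(140,170,260,260)),f(b,(0,0,512,384))])]))
```

```text
12.15
```

View pics/fin.png

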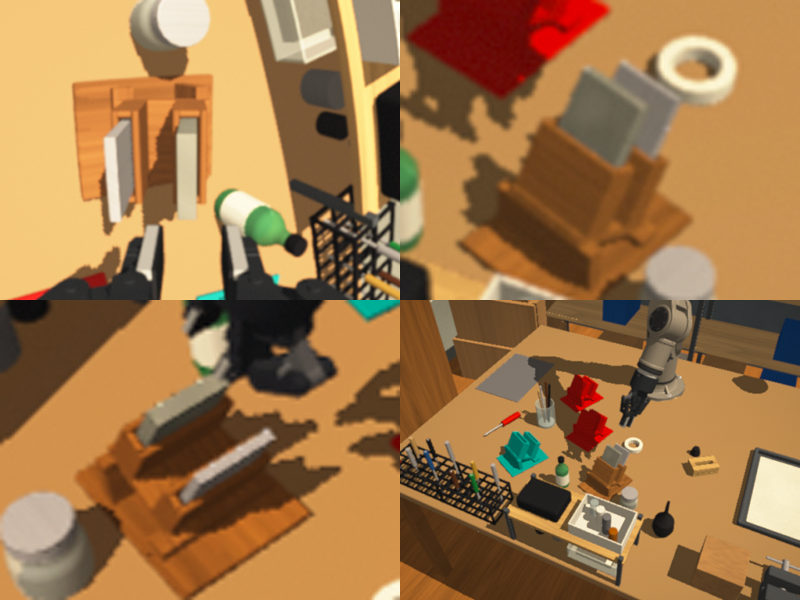

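Both slabs stand parallel and fully down in their slots. The gripper is clear and the bystanders look undisturbed.

```bash
python3 -c "
from station import bot
print(bot.hand_in())"
```

```text
the job is handed in; nothing more can be done
None
```

The job is handed in at about 12 s: the honing plate is in the narrow slot and the whetstone in the wide slot, both pressed to the floor and released, with the gripper clear and no bystander visibly moved; hand-in returned no verdict.

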